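Open the safety cap of the board-cleaner bottle

ROBOT

A 6-joint arm with a two-finger parallel gripper is mounted at the origin on the work surface. World frame = base frame: x ahead of the robot, y to its left, z up, the work surface at z = 0. Lengths are in m, angles in rad, forces in N, time in s.
With the tool pointing down it reaches from about 0.25 to 0.775 m from the base axis. Payload 8.9 kg.
Tool frame: the origin (TCP) lies between the finger pads; the fingertips stand 14 mm ahead of it and the grasp point (between the pads) lies 5 mm behind it (finger_overhang is the distance from the TCP to the fingertips, in m); z points along the fingers, y is the direction in which the jaws open and shut (so a half turn about z gives the same grasp; the last joint's range is limited). The gripper opens to 85 mm and grips with 20 to 120 N. Pads are 22 mm wide; open, the fingers measure 114 mm over their backs; the gripper's body (76 mm by 85 mm) begins 54 mm behind the grasp point. The pads swing forward as they close: fully open they stand 13 mm farther back than shut.
Start: joints at [1.033, 0.291, -0.153, 1.127, 0, 1.431], TCP at [0.204, 0.484, 0.245] pointing down, gripper open.
Joint ranges: [-2.52, 2.52], [-0.91, 1.74], [-1.3, 1.37], [-1.96, 2.02], [-1.52, 1.47], [-3.14, 3.14]. Speed limits (rad/s): [2.22, 2.22, 2.79, 3.14, 3.14, 3.14].

INTERFACE

Orientations are given as a unit quaternion [x, y, z, w].
In Python, from cell import goto, line_to, move_joints, gripper_open, grasp, sleep, solve_ik, get_state, snapshot, IKError, finish_job, finger_overhang gives the robot as it stands. Calls block until the motion is done:
- goto(position, orientation): joint-space move of the TCP to a pose.
- line_to(position, v=0.15, ori=None, force_limit=None): straight line of the TCP; ori=None keeps the orientation; v is the mean speed in m/s. With force_limit (N) it stops when the force on the tool has changed by that much, and returns True; else False.
- move_joints(angles): joint-space move.
- gripper_open() and grasp(): open the fingers fully, or close them until they stop; the grip force is fixed at half the most.
- sleep(seconds).
- solve_ik(position, orientation): joint angles nearest the present ones, or None.
- get_state(): the state.
- snapshot(name): name is "scene" or "top" or "wrist"; returns a dict with "frame" (384x512x3 uint8, red, green, blue), "camera_matrix" (3x3 intrinsics, pixels), "distortion" ([k1, k2, p1, p2, k3] as OpenCV has them; the pictures are not rectified), "R" (3x3) and "t" (3): a world point X has camera coordinates R X + t. Camera axes: x right, y down, z forward; pixel columns grow to the right and rows downward; lengths in m; the calibration is good to about 2 mm. A picture is of the moment at which its call begins. There is no depth.
A pose or a line that the arm cannot do raises IKError and nothing moves.
- finish_job(): hands the job in, once; it reports no verdict.
The state is a dict: "t": time; "qpos": joint angles; "joint_vel": joint speeds; "joint_torque": joint torques, N m; "tcp_pos": TCP position; "tool_rot": TCP orientation; "force": force on the tool from outside, world axes, zero at the start; "wrist_torque": the same for the moment, N m; "gripper_width": finger opening in m.
Only numpy, scipy, OpenCV 4.12 (cv2) and the standard library are available. Lean on these libraries where they do the work, as an engineer would, in place of code of your own. Each camera call takes 0.05 s, during which the arm holds its last target.

TASK

Open the solvent bottle in the bench holder: press its blue safety cap down against the spring until you feel it bottom and, holding it down without forcing it, turn it anticlockwise until it comes free. Lift the cap off and set it down gently in the steel dish, open side down and lying flat inside the rim. Leave the flux jar, the circuit board and the screwdriver where they are.

Things in the scene. Friction and masses are not known exactly. Their poses are not given: they have to be found in the camera images.
- bottle: Amber bottle, 72 mm across, fixed upright in a dark steel bench holder (96 x 96 mm, 42 mm high, screwed down). Origin: centre of the holder's underside, on the bench; z up. The shoulder begins 92 mm up; the white neck (29 mm across) starts at 108 mm. More than 36 N between cap and bottle in all, pressing, turning, tilting or pushing sideways added up, breaks the cap.
- neck (a point): Point on the bottle's axis, 132 mm up, at the locked cap's lower rim. A spring pushes the cap up: 5 N when locked, 0.4 N more per mm of press. How deep the locking teeth reach differs from bottle to bottle and cannot be seen: the cap must go down 3 to 15 mm to pass them, and 1.5 mm further it meets a firm bottom, felt as a steep rise above the spring's 12 N at most. Sideways play about 1.5 mm.
- notch (a point): Locking notch of one lug, hidden under the cap, 18 mm from the bottle's axis along its +x, 136 mm up; another opposite, at -x. Each is bounded by a tooth. Held down past the teeth (at the bottom, with some 15 N), the cap turns anticlockwise seen from above: its lugs are free to lift after 50 degrees (70 is better), a hard stop comes at about 130. Clockwise is blocked after 3 degrees.
- cap: Blue ribbed plastic cap, 50 mm across, 32 mm high, 45 g, hollow, open below. Origin: centre of its lower rim; z up to its closed top. Locked on the bottle, its rim is 132 mm and its top 164 mm above the bench. Two inner lugs on its +x and -x sides, under the ends of the white bar on its top; locked, its x axis is along the bottle's x axis within about 3 degrees.
- dish: Round flat steel dish fixed to the bench, 110 mm across, with a low upright rim 3 mm thick whose top is 7 mm above the bench. Origin: centre of its underside, on the bench; its flat inner floor is 4 mm above the bench.
- flux_jar: Loose small flux jar with a black lid, 56 mm across and 55 mm high. Origin: centre of its underside. To be left alone.
- board: Loose green circuit board, 120 x 180 mm (x, y), 4 mm thick, with parts up to 26 mm high. Origin: centre of its underside. To be left alone.
- screwdriver: Loose screwdriver lying on the bench, about 200 mm long along its own x axis, handle towards its -x, under 35 mm high. To be left alone.
Things that resemble listed ones, but are neither listed nor needed, are in the scene too. What is meant by the cap is not brown or red, and is the larger of those in its own colour.

How it is judged:
On the way, in this order (a step that is already met when the one before it is completed fails the run):
1. the cap is pressed down at least 3 mm below its locked height (z of cap in the frame of bottle below 0.129 m), for 0.1 s.
2. the cap is turned and lifted clear of the neck (z of cap in the frame of bottle above 0.157 m), for 0.1 s.
At the end, for the whole second after the job is handed in: The cap lies at rest on the dish's floor inside its rim (centre within 30 mm of the dish's centre, its lower rim less than 2.5 mm off the dish's floor), open side down, tilted less than 0.08 rad, and released (horizontal distance between cap and dish below 0.03 m and z of cap in the frame of dish below 0.0065 m and angle between cap's own z axis and vertical below 0.08 rad and linear speed of cap below 0.02 m/s); the robot touches nothing.
It fails at once if more than 36 N between cap and bottle: the cap or its teeth are forced (contact force between cap and bottle above 36 N).
It fails at once if the cap is pushed hard into the dish (more than 40 N) (contact force between cap and dish above 40 N).
It fails at once if the cap is let go more than about 15 mm above the dish's floor and drops (horizontal distance between cap and dish below 0.055 m and z of cap in the frame of dish above 0.02 m and contact force between cap and the fingers below 0.05 N).
It fails at once if the flux jar, the circuit board or the screwdriver is moved more than 20 mm (distance of any of flux_jar, board, screwdriver from where it was at the start of the episode above 0.02 m).
It also fails if it takes over 72 s, if anything falls off the work surface, if the arm or the gripper's body presses on something with over 40 N, if the wrist force passes 120 N, or if a joint passes its speed limit or range.

## Working session

There is one attempt and no reset: what is moved stays moved. The work goes in short steps, each a Python script; the robot and the scene stay as the last script left them, time stands still between calls to the robot, and variables do not carry over. Pictures are saved under pics/ and viewed, and the job is handed in when it is done.

```bash
ls; mkdir -p pics; python3 - <<'E'
from cell import *
import cv2,pickle
S={n:snapshot(n) for n in("scene","top","wrist")}
pickle.dump(S,open('s0.pkl','wb'))
for n,s in S.items():
    cv2.imwrite(f'pics/{n}0.png',cv2.resize(s['frame'][:,:,::-1],None,fx=1.5,fy=1.5))
    print(n,s['camera_matrix'].tolist(),s['distortion'],s['R'].tolist(),s['t'])
print(get_state(),finger_overhang)
E
```

```text
pics
scene [[371.26841942533645, 0.0, 255.90910682138136], [0.0, 371.26841942533645, 191.58692632923095], [0.0, 0.0, 1.0]] [-0.00190979  0.          0.          0.          0.        ] [[0.17239946547198026, 0.9848183516370954, 0.020279018313757727], [0.7101810184946208, -0.1100034000548472, -0.6953719673285057], [-0.6825843136748152, 0.1342835293517692, -0.7183638273673819]] [-0.17096737 -0.34938251  1.3320214 ]
top [[375.01993239254216, 0.0, 250.6575490451766], [0.0, 375.01993239254216, 191.17924153188974], [0.0, 0.0, 1.0]] [-0.11120399  0.          0.          0.          0.        ] [[-0.00659200521371929, -0.999842030391292, -0.016506354239546], [-0.9836387067947107, 0.009455206306668441, -0.17990412326827798], [0.1800317748690262, 0.015050360019528329, -0.9835456505423583]] [0.05867418 0.60552157 0.92083972]
wrist [[289.7966878214732, 0.0, 260.18397430110116], [0.0, 289.7966878214732, 185.68243253758243], [0.0, 0.0, 1.0]] [-0.01048674  0.          0.          0.          0.        ] [[0.3886347328221457, 0.9213904641545115, -0.0016300335560586832], [0.8826009563606646, -0.3717645660009213, 0.2877614624952195], [0.2645346787767161, -0.11327276826881684, -0.957700727624877]] [-0.52380811 -0.0392549   0.37892567]
{'t': 0.15, 'qpos': array([ 1.03268961e+00,  2.91218168e-01, -1.53955348e-01,  1.12668501e+00,
        3.19757800e-05,  1.43148461e+00]), 'joint_vel': array([-0.00156842, -0.00162767,  0.00165022, -0.00034469,  0.00040759,
       -0.0006173 ]), 'joint_torque': array([ 9.49824389e-04, -5.37369919e+01,  3.31520748e+01,  1.14873005e-02,
       -2.05565179e-04,  1.14347273e-05]), 'tcp_pos': array([0.20369005, 0.48353012, 0.24482836]), 'tool_rot': array([ 1.98078783e-01,  9.80185959e-01, -4.95612018e-04, -1.91547768e-04]), 'force': array([-0.33101684,  0.07913582,  0.17301835]), 'wrist_torque': array([ 0.0204326 , -0.05719851,  0.00925938]), 'gripper_width': 0.08551743899392077} 0.014
```

View pics/scene0.png

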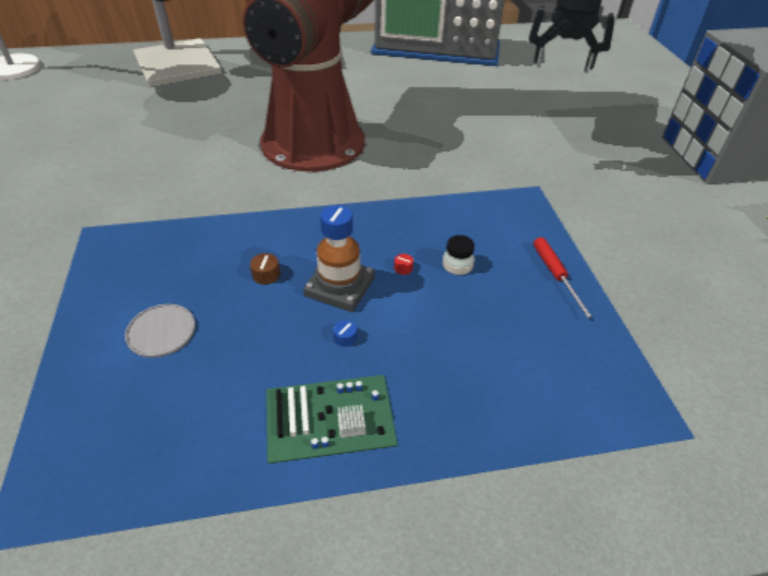

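View pics/top0.png

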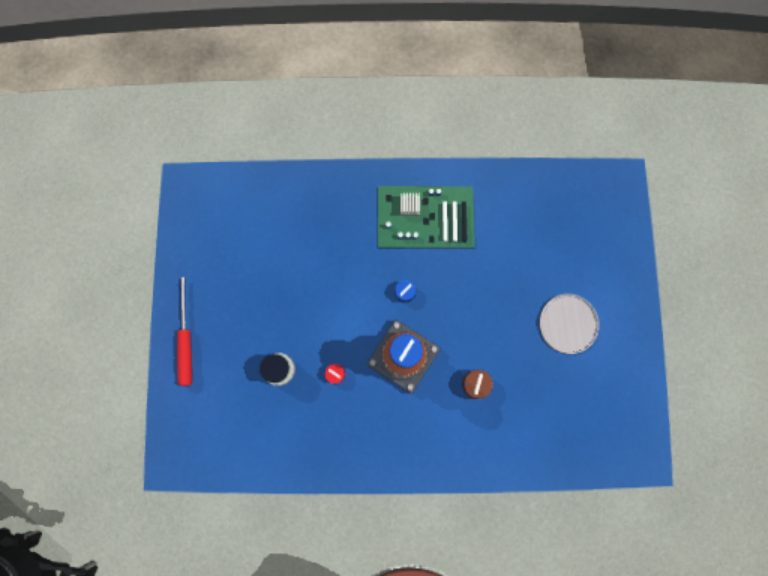

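View pics/wrist0.png

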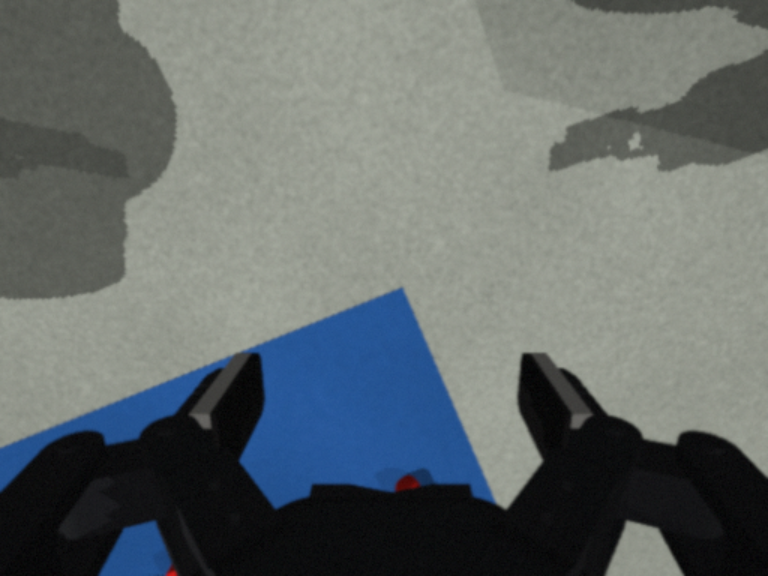

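The top picture (1.5x) shows these possible caps:
- Large blue cap on the bottle at (405,350).
- Smaller blue cap loose on the mat at (405,290).
- Brown cap at (478,383).
- Red cap at (334,373).

The description picks the large blue one on the bottle. The dish is at (569,323), the jar at (277,368), the screwdriver at (184,340) and the board at (426,217). Next I measure the cap and dish and check the cap in a close crop.

```bash
cat > h.py <<'E'
import numpy as np,cv2
def ray(s,px,z):
    u=cv2.undistortPoints(np.array(px,float).reshape(-1,1,2),s['camera_matrix'],s['distortion']).reshape(-1,2)
    R,t=s['R'],s['t'];c=-R.T@t
    d=np.c_[u,np.ones(len(u))]@R
    return c+d*((z-c[2])/d[:,2])[:,None]
def big(m,near,r=60):
    n,l,st,ce=cv2.connectedComponentsWithStats(m.astype(np.uint8))
    b=[i for i in range(1,n) if np.hypot(*(ce[i]-near))<r]
    i=max(b,key=lambda i:st[i,4]);return l==i,ce[i],st[i]
def contour(m):
    c=cv2.findContours(m.astype(np.uint8),cv2.RETR_EXTERNAL,cv2.CHAIN_APPROX_NONE)[0]
    return cv2.convexHull(max(c,key=cv2.contourArea)).reshape(-1,2)
E
python3 - <<'E'
import pickle;from h import *
S=pickle.load(open('s0.pkl','rb'))
for n,near,dn in(('top',(270,233),(379,215)),('scene',(224,144),(107,220))):
    s=S[n];f=s['frame'];h=cv2.cvtColor(f,cv2.COLOR_RGB2HSV)
    x,y=near;k=f[y-25:y+25,x-32:x+32]
    cv2.imwrite(f'pics/crop_{n}.png',cv2.resize(k[:,:,::-1],None,fx=10,fy=10,interpolation=cv2.INTER_CUBIC))
    print(n,'mat',h[280,200],'cap',h[y+4,x-6],h[y,x])
    # dish: gray bright region
    m,ce,st=big((h[:,:,1]<80)&(h[:,:,2]>90),dn,20); P=ray(s,contour(m),0.006)
    e=cv2.minEnclosingCircle(P[:,:2].astype(np.float32)); print('dish',ce,e,st)
    # white bar
    m=np.zeros(h.shape[:2],bool);m[y-14:y+14,x-14:x+14]=((h[:,:,1]<110)&(h[:,:,2]>140))[y-14:y+14,x-14:x+14]
    m,ce,st=big(m,near,12);ys,xs=np.nonzero(m);P=ray(s,np.c_[xs,ys],0.164)[:,:2]
    w,v=np.linalg.eigh(np.cov(P.T));d=v[:,1];print('bar',ce,st,P.mean(0),np.degrees(np.arctan2(d[1],d[0])),np.sqrt(w))
E
```

```text
top mat [107 185 171] cap [110 201 209] [105   4 246]
dish [378.9008793  215.53157474] ((0.5442463755607605, -0.2952193319797516), 0.055655140429735184) [ 360  196   39   40 1251]
bar [270.36363636 233.27272727] [266 226  10  15  44] [0.48879713 0.00811838] 147.5308558569699 [0.00174254 0.010814  ]
scene mat [ 72 100  64] cap [110 189 175] [110  69 206]
dish [106.16264591 219.94941634] ((0.5481420159339905, -0.29625558853149414), 0.05722299963235855) [  83  203   47   35 1285]
bar [222.56521739 132.83695652] [210 130  28   8 184] [0.45169842 0.00846881] 86.4538858914161 [0.00774446 0.01971291]
```

View pics/crop_top.png

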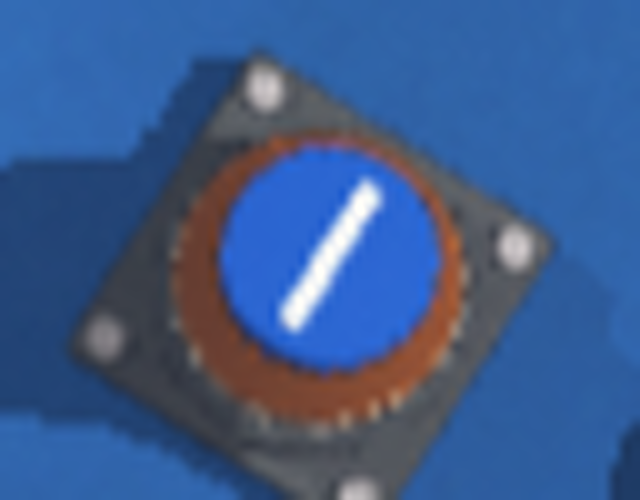

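View pics/crop_scene.png

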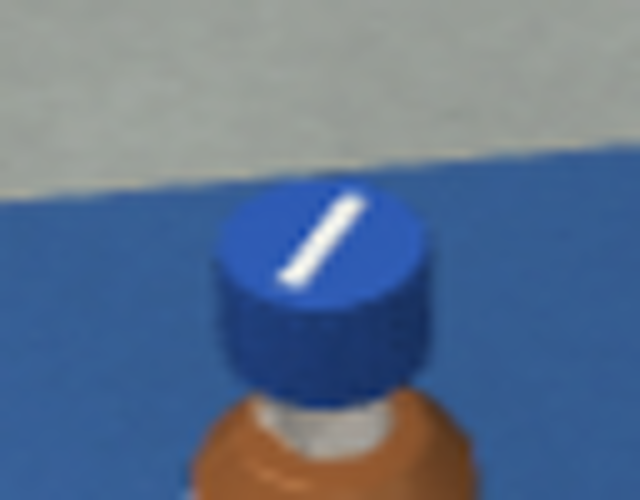

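The crops confirm the choice: a large blue cap on the white neck, with its white bar at about -32.5° (or 147.5°) in world. Next I look from above with the wrist camera to refine the cap centre.

```bash
cat >> h.py <<'E'
def quat(th):
    a=np.radians(th)/2;return [np.cos(a),np.sin(a),0,0]
E
python3 - <<'E'
from cell import *;from h import *;import pickle
goto([0.489,0.008,0.29],quat(120));sleep(0.3)
st=get_state();print(st['t'],st['tcp_pos'],st['qpos'],st['force'])
S={n:snapshot(n) for n in('wrist','scene')};pickle.dump(S,open('s1.pkl','wb'))
for n in S: cv2.imwrite(f'pics/{n}1.png',cv2.resize(S[n]['frame'][:,:,::-1],None,fx=1.5,fy=1.5))
s=S['wrist']
for X in([.489,.008,.164],):
    print(cv2.projectPoints(np.array([X]),cv2.Rodrigues(s['R'])[0],s['t'],s['camera_matrix'],s['distortion'])[0])
E
```

```text
2.4583 [0.48898005 0.00839165 0.28997207] [-1.32477546e-01  2.00297861e-01 -1.55312156e-01  1.21523370e+00
  2.47902982e-05  9.13955541e-01] [0.24215956 0.89513089 0.31354506]
[[[259.038737   180.65575886]]]
```

View pics/wrist1.png

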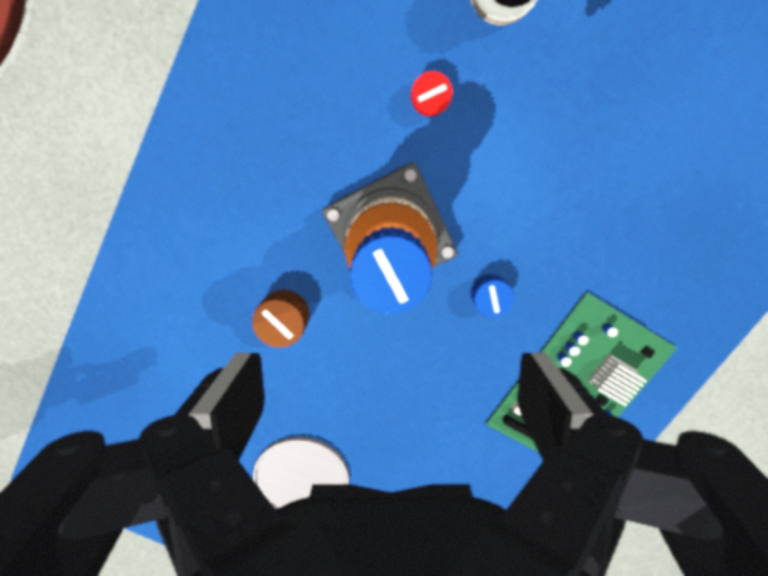

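The wrist view (1.5x) shows the blue cap at (391,276) with its bar from (377,252) to (405,302). The small blue decoy is at (493,298). I now triangulate the bar centre across the three views.

```bash
python3 - <<'E'
import pickle;from h import *
S0=pickle.load(open('s0.pkl','rb'));S1=pickle.load(open('s1.pkl','rb'))
A=[];b=[]
for n,s,near,r in(('top',S0['top'],(270,233),10),('scene',S0['scene'],(224,143),10),('wrist',S1['wrist'],(260.7,184),20)):
    h=cv2.cvtColor(s['frame'],cv2.COLOR_RGB2HSV);x,y=map(int,near)
    m=np.zeros(h.shape[:2],bool);q=np.s_[y-r:y+r,x-r:x+r];m[q]=((h[:,:,1]<110)&(h[:,:,2]>150))[q]
    if n=='scene': m[:y-7]=0
    m,ce,st=big(m,near,12);ys,xs=np.nonzero(m);P=ray(s,np.c_[xs,ys],0.164)[:,:2]
    w,v=np.linalg.eigh(np.cov(P.T));d=v[:,1]
    print(n,'bar',ce,st,P.mean(0),np.degrees(np.arctan(d[1]/d[0])))
    c=-s['R'].T@s['t'];p=ray(s,[ce],0.164)[0];d=(p-c)/np.linalg.norm(p-c);M=np.eye(3)-np.outer(d,d);A.append(M);b.append(M@c)
    # disc of blue+bar
    B=((h[:,:,0]>100)&(h[:,:,0]<120)&(h[:,:,1]>180)&(h[:,:,2]>185))
    if n!='wrist':
        q=np.s_[y-15:y+15,x-15:x+15];print('blue px',B[q].sum())
X=np.linalg.solve(sum(A),sum(b));print('tri',X,[np.linalg.norm(M@X-bb) for M,bb in zip(A,b)])
s=S1['wrist'];h=cv2.cvtColor(s['frame'],cv2.COLOR_RGB2HSV)
print(h[150:220:5,260].tolist(), h[184,215:300:5].tolist())
E
```

```text
top bar [270.36363636 233.27272727] [266 226  10  15  44] [0.48879713 0.00811838] -32.46914414303009
blue px 273
scene bar [223.875 142.375] [220 138   9  10  32] [0.48911434 0.00741817] -31.024595796044103
blue px 0
wrist bar [260.05338078 183.60854093] [249 166  23  36 281] [0.49129653 0.00597242] -32.60251359835956
tri [0.48996304 0.00728249 0.16503744] [np.float64(0.0015263933076440162), np.float64(0.00033297844235473254), np.float64(0.0014170770374437155)]
[[12, 167, 202], [110, 212, 119], [107, 199, 245], [107, 201, 244], [107, 200, 244], [108, 146, 247], [120, 1, 255], [0, 0, 255], [105, 45, 252], [107, 198, 246], [107, 200, 245], [107, 199, 245], [107, 183, 220], [106, 184, 217]] [[106, 184, 206], [106, 182, 205], [106, 182, 203], [107, 181, 202], [107, 197, 245], [107, 197, 246], [107, 199, 246], [107, 199, 246], [107, 186, 245], [0, 0, 255], [108, 178, 244], [107, 202, 244], [107, 201, 244], [107, 201, 244], [108, 205, 243], [106, 183, 213], [106, 185, 211]]
```

```bash
python3 - <<'E'
from cell import *;from h import *
p=[0.490,0.0073,0.150]
line_to([p[0],p[1],0.18],v=0.15)
f=line_to(p,v=0.06,force_limit=5);sleep(.2)
s=get_state();print(f,s['t'],s['tcp_pos'],s['force'],s['wrist_torque'])
if not f:
    grasp();sleep(.2);s=get_state();print(s['t'],s['tcp_pos'],s['force'],s['wrist_torque'],s['gripper_width'])
    for n in('scene','wrist'):cv2.imwrite(f'pics/{n}2.png',cv2.resize(snapshot(n)['frame'][:,:,::-1],None,fx=1.5,fy=1.5))
E
```

```text
False 4.2917 [0.49027977 0.00727355 0.15033575] [ 0.45399898  1.14839573 -0.19619058] [0.03160136 0.01038182 0.02826757]
4.925 [0.49004574 0.00725611 0.15014698] [-1.69059041  0.01359114  4.29612214] [-0.10738895  0.27847369  0.03590653] 0.048532643955671376
```

The cap is gripped at 48.5 mm width with small side forces. Now I press slowly in steps, logging force.

```bash
python3 - <<'E'
from cell import *;from h import *
s=get_state();x,y=0.490,0.0073
z=0.150
for i in range(40):
    z-=0.0005
    line_to([x,y,z],v=0.006)
    s=get_state();F=s['force'];print(round(s['t'],2),round(z,4),s['tcp_pos'].round(4),F.round(1))
    if F[2]>15 or z<0.131: break
E
```

```text
5.28 0.1495 [0.4901 0.0073 0.1495] [-0.7  0.1  5. ]
5.53 0.149 [0.4901 0.0073 0.149 ] [-0.3 -0.4  4.8]
5.78 0.1485 [0.4901 0.0073 0.1485] [-1.1 -0.6  4.6]
6.03 0.148 [0.4901 0.0073 0.148 ] [-1.5 -1.   4.9]
6.28 0.1475 [0.4901 0.0073 0.1476] [-1.2 -0.1  5.4]
6.53 0.147 [0.4901 0.0073 0.1471] [-1.5 -0.9  4.7]
6.78 0.1465 [0.49   0.0073 0.1466] [-1.7 -0.3  5.1]
7.03 0.146 [0.49   0.0072 0.1461] [-1.6 -0.3  6. ]
7.28 0.1455 [0.4901 0.0073 0.1457] [-1.3 -0.3  7.3]
7.53 0.145 [0.4901 0.0073 0.1457] [-5.  -0.2 13.4]
7.78 0.1445 [0.4902 0.0073 0.1457] [-5.7 -0.  19.7]
```

Firm bottom felt: the TCP stalls at 0.1457 m, about 4.5 mm down, and force jumps from 7 to 20 N. I ease back to about 15 N and turn anticlockwise in steps.

```bash
python3 - <<'E'
from cell import *;from h import *
x,y=0.490,0.0073;z=0.1449
line_to([x,y,z],v=0.006);sleep(.1)
s=get_state();print(s['force'].round(1),s['tcp_pos'].round(4))
th=120
while th<200:
    th+=4
    try: line_to([x,y,z],v=0.02,ori=quat(th))
    except IKError as e: print(e);break
    s=get_state();F=s['force'];print(th,round(s['t'],2),s['tcp_pos'].round(4),F.round(1),s['wrist_torque'].round(2),s['qpos'][5].round(3),round(s['gripper_width'],4))
    if np.linalg.norm(F)>24 or abs(s['wrist_torque'][2])>.5: print('stop');break
    if F[2]>18: z+=0.0002
    elif F[2]<12: z-=0.0002
E
```

```text
[-3.4  0.1 14.8] [0.4902 0.0073 0.1457]
124 8.38 [0.4906 0.0073 0.1457] [-2.5  0.5 12.5] [-0.04  0.59  0.02] 0.842 0.0484
128 8.62 [0.4907 0.0073 0.1457] [-0.9  1.  12.1] [-0.05  0.37  0.06] 0.773 0.0487
132 8.88 [0.4907 0.0074 0.1457] [-2.3 -0.1 12.9] [0.1  0.54 0.09] 0.703 0.0484
136 9.12 [0.4907 0.0075 0.1457] [-2.8  1.7 11.4] [0.11 0.44 0.01] 0.633 0.049
140 9.38 [0.4907 0.0075 0.1457] [-1.8  1.  16.2] [0.17 0.66 0.02] 0.563 0.0483
144 9.62 [0.4907 0.0075 0.1457] [-2.6  0.6 14.4] [0.1  0.61 0.07] 0.493 0.0483
148 9.88 [0.4906 0.0075 0.1457] [-4.2  1.  15.5] [0.11 0.68 0.1 ] 0.424 0.0483
152 10.12 [0.4906 0.0075 0.1457] [-3.2  1.4 14.8] [0.15 0.64 0.08] 0.354 0.048
156 10.38 [0.4906 0.0075 0.1457] [-3.   2.1 14.3] [0.07 0.71 0.09] 0.284 0.0489
160 10.62 [0.4907 0.0074 0.1457] [-2.1  0.9 15. ] [0.06 0.6  0.04] 0.214 0.0486
164 10.88 [0.4908 0.0074 0.1457] [-1.6  0.2 13.7] [0.03 0.43 0.08] 0.144 0.0484
168 11.12 [0.4908 0.0075 0.1457] [-1.2  1.4 14.6] [0.1  0.52 0.11] 0.074 0.0484
172 11.38 [0.4907 0.0075 0.1457] [-2.1  0.8 15. ] [0.13 0.53 0.09] 0.005 0.0482
176 11.62 [0.4907 0.0075 0.1457] [-2.5  1.2 14.8] [0.14 0.49 0.06] -0.065 0.0487
180 11.88 [0.4908 0.0075 0.1457] [-2.1  1.1 14.7] [0.08 0.55 0.07] -0.135 0.0488
184 12.12 [0.4907 0.0075 0.1457] [-3.4  0.8 13.9] [0.14 0.54 0.1 ] -0.205 0.0484
188 12.38 [0.4906 0.0075 0.1457] [-3.   1.4 15. ] [0.09 0.62 0.12] -0.275 0.0485
192 12.62 [0.4906 0.0075 0.1457] [-2.7  1.4 14.5] [0.1  0.66 0.07] -0.344 0.0486
196 12.88 [0.4907 0.0074 0.1457] [-2.6  0.2 13.7] [0.01 0.51 0.06] -0.414 0.0486
200 13.12 [0.4909 0.0073 0.1457] [-2.2  1.  13.6] [0.01 0.42 0.1 ] -0.484 0.0485
```

```bash
python3 - <<'E'
from cell import *;from h import *
f=snapshot('scene')['frame']
cv2.imwrite('pics/turn.png',cv2.resize(f[100:220,140:300,::-1],None,fx=5,fy=5,interpolation=cv2.INTER_CUBIC))
E
```

```text
(no output)
```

View pics/turn.png

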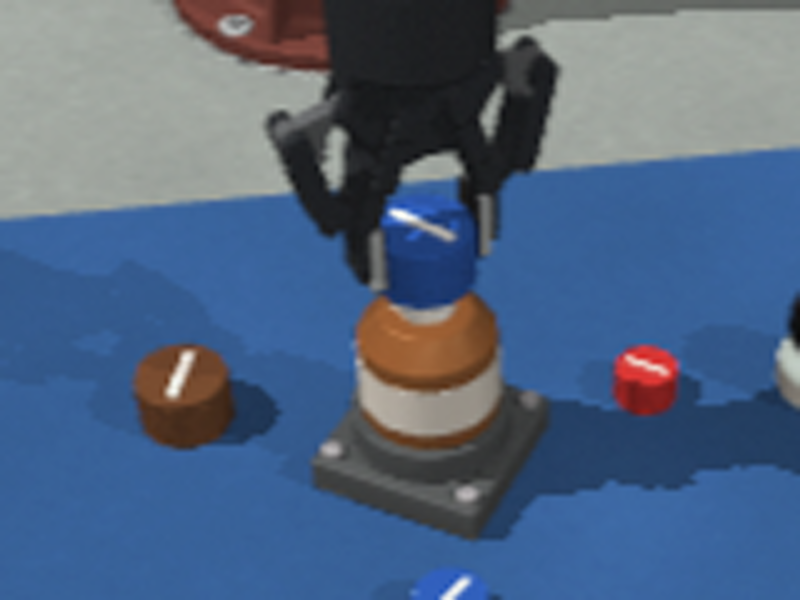

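The bar now runs from (390,212) to (455,238) in the crop, where before it ran up to the right. So the cap turned with the gripper by about 80°. I lift gently, watching the force.

```bash
python3 - <<'E'
from cell import *;from h import *
x,y=0.490,0.0073;z=0.145
ok=True
while z<0.156:
    z+=0.001;line_to([x,y,z],v=0.015);s=get_state()
    print(round(z,4),s['tcp_pos'].round(4),s['force'].round(1))
    if s['force'][2]<-10: ok=False;print('pull');break
if ok:
    f=line_to([x,y,0.22],v=0.05,force_limit=10);s=get_state();print(f,s['t'],s['tcp_pos'],s['force'],s['gripper_width'])
    for n in('scene',):cv2.imwrite(f'pics/{n}3.png',cv2.resize(snapshot(n)['frame'][:,:,::-1],None,fx=1.5,fy=1.5))
E
```

```text
0.146 [0.4909 0.0073 0.1465] [0.4 0.6 5.5]
0.147 [0.4908 0.0074 0.1474] [ 1.3 -0.5  4.9]
0.148 [0.4908 0.0074 0.1484] [1.  1.  5.2]
0.149 [0.4908 0.0074 0.1493] [2.2 0.6 4.2]
0.15 [0.4902 0.0073 0.1501] [2.6 0.3 4. ]
0.151 [0.49   0.0073 0.151 ] [2.5 0.1 4.7]
0.152 [0.4898 0.0073 0.152 ] [1.  0.3 4.8]
0.153 [0.4892 0.0074 0.1526] [-0.5 -0.4  1.9]
0.154 [0.4897 0.0073 0.1538] [-0.7  0.2 -1.3]
0.155 [0.49   0.0073 0.155 ] [-0.6  0.2 -0.5]
0.156 [0.4901 0.0073 0.1561] [ 1.   0.  -0.2]
False 17.3583 [0.48982423 0.00732138 0.21971403] [ 0.75090862  0.17928828 -1.26958722] 0.048391768223256096
```

View pics/scene3.png

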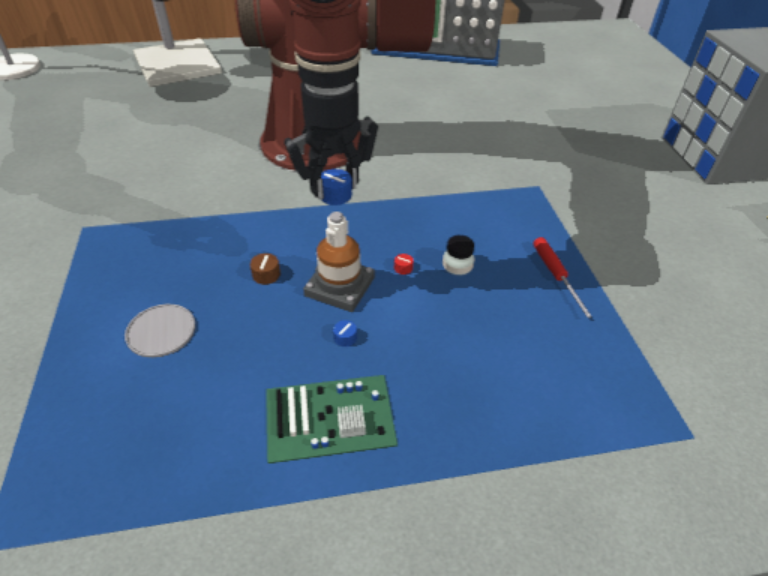

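The cap is off and held upright at (335,185), above the bare neck at (337,225). The other objects are where they were. I carry the cap to the dish and set it down by feel.

```bash
python3 - <<'E'
from cell import *;from h import *
x,y=0.546,-0.2955
goto([x,y,0.12],quat(180))
line_to([x,y,0.045],v=0.1);sleep(.15)
s=get_state();print(s['t'],s['tcp_pos'],s['force'],s['gripper_width'])
cv2.imwrite('pics/pre.png',cv2.resize(snapshot('scene')['frame'][150:270,40:200,::-1],None,fx=5,fy=5,interpolation=cv2.INTER_CUBIC))
f=line_to([x,y,0.018],v=0.012,force_limit=5);sleep(.1)
s=get_state();print(f,s['t'],s['tcp_pos'],s['force'],s['gripper_width'])
cv2.imwrite('pics/dn.png',cv2.resize(snapshot('scene')['frame'][150:270,40:200,::-1],None,fx=5,fy=5,interpolation=cv2.INTER_CUBIC))
E
```

```text
19.6917 [ 0.54647089 -0.29583162  0.04580567] [ 0.85302488  0.49115907 -0.6013294 ] 0.04860028597166451
True 21.5 [ 0.54599484 -0.29548462  0.02264114] [-1.14776367  0.1229372   6.15650272] 0.04892955162671142
```

View pics/dn.png

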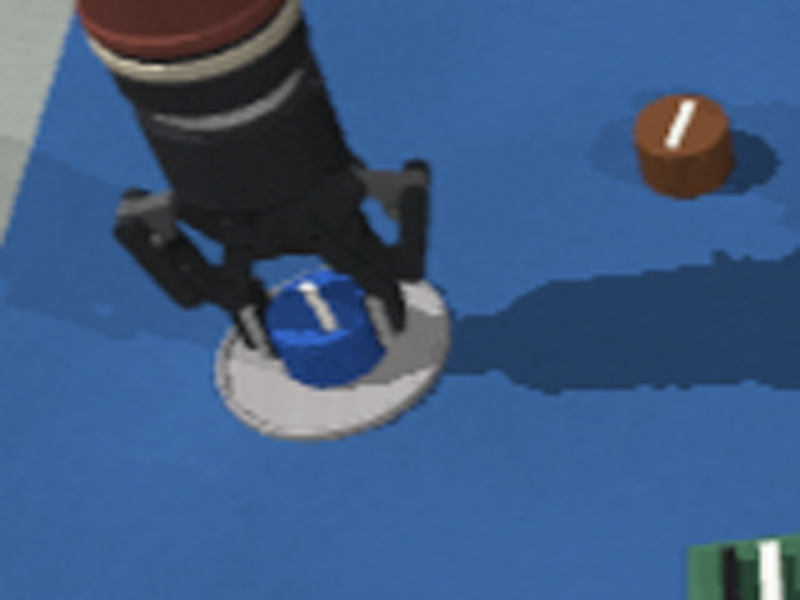

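Contact came at TCP 0.0226 m against the 0.022 m expected. The cap base is at about (330,360) in the crop, near the dish centre at (333,360). I release and retreat.

```bash
python3 - <<'E'
from cell import *;from h import *
gripper_open();sleep(.2)
s=get_state();print(s['t'],s['force'],s['gripper_width'])
line_to([0.546,-0.2955,0.16],v=0.1)
goto([0.40,-0.10,0.30],quat(180));sleep(.3)
s=get_state();print(s['t'],s['force'],s['tcp_pos'])
for n in('scene','top'):
    sn=snapshot(n);cv2.imwrite(f'pics/{n}4.png',cv2.resize(sn['frame'][:,:,::-1],None,fx=1.5,fy=1.5))
    if n=='scene':cv2.imwrite('pics/end.png',cv2.resize(sn['frame'][160:280,30:190,::-1],None,fx=5,fy=5,interpolation=cv2.INTER_CUBIC))
    h=cv2.cvtColor(sn['frame'],cv2.COLOR_RGB2HSV)
    q=(379,215) if n=='top' else (107,215); x,y=q;m=np.zeros(h.shape[:2],bool);m[y-18:y+18,x-20:x+20]=((h[:,:,1]<70)&(h[:,:,2]>190))[y-18:y+18,x-20:x+20]
    cv2.imwrite(f'pics/c_{n}.png',cv2.resize(sn['frame'][y-30:y+30,x-40:x+40,::-1],None,fx=10,fy=10,interpolation=cv2.INTER_CUBIC))
    b=(h[:,:,0]>100)&(h[:,:,0]<118)&(h[:,:,1]>120);w=np.zeros_like(b);w[y-15:y+15,x-15:x+15]=b[y-15:y+15,x-15:x+15]
    w,ce,st=big(w,q,15);print(n,ce,st,ray(sn,[ce],0.036 if n=='top' else 0.022))
E
```

```text
22.2083 [-0.11449752  0.05951809  0.03139729] 0.08519574787604864
25.1333 [ 0.27769658 -0.02262364 -0.07699927] [ 0.40015971 -0.10034702  0.29949308]
scene [104.83104126 212.3280943 ] [ 92 200  30  27 509] [[ 0.53903159 -0.29669775  0.022     ]]
top [380.40433213 214.67870036] [370 205  22  20 277] [[ 0.54298011 -0.28905455  0.036     ]]
```

View pics/end.png

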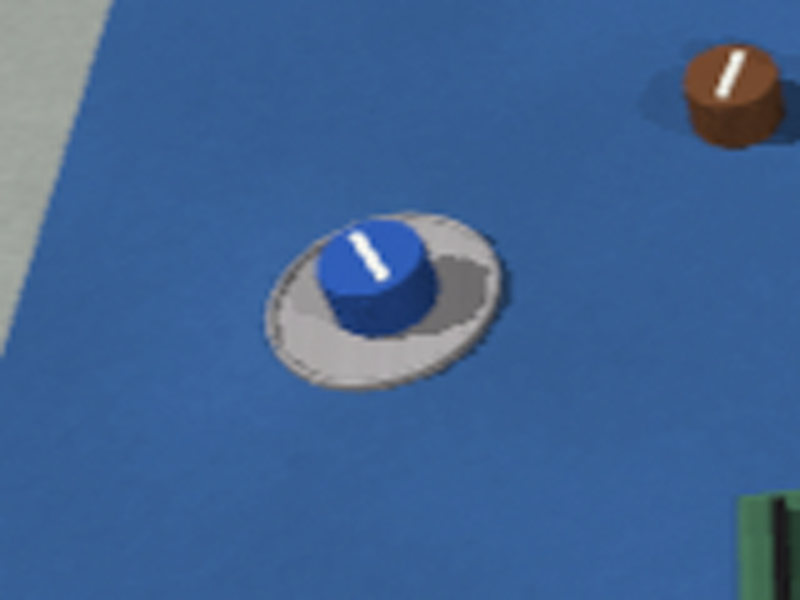

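View pics/top4.png

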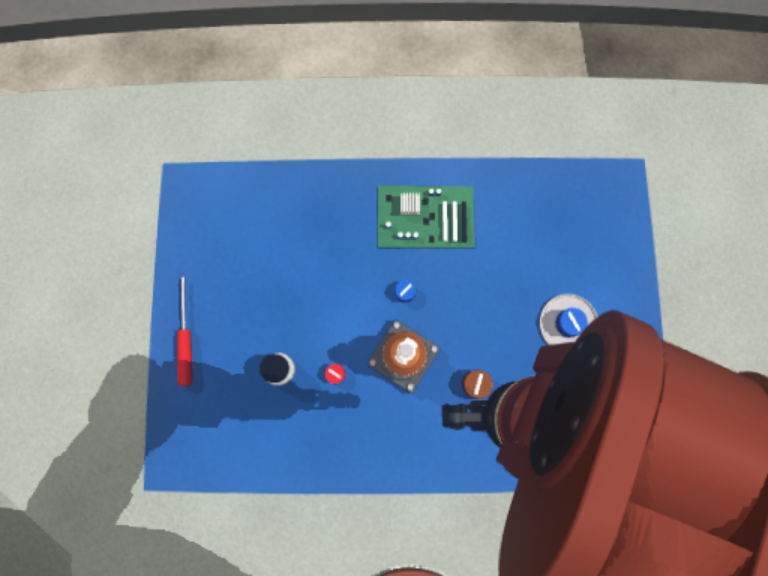

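The cap lies flat and open side down in the dish, at (380,280) in the crop and (572,322) in top. It is within about 8 mm of the dish centre. The jar, board and screwdriver sit at the same pixels as before, and the robot is clear, so I hand it in.

```bash
python3 -c "
from cell import *
finish_job();print(get_state()['t'])"
```

```text
the job is handed in; nothing more can be done
the job is handed in; nothing more can be done
```

The bottle is open and its blue cap is in the steel dish. I handed the job in at about 25 s of the 72 s allowed; no verdict is reported.

- **Opening:** I pressed the cap about 4.5 mm until it bottomed. Wrist force read up to about 20 N on contact, then 11–16 N while I turned it 80° anticlockwise. A picture showed the bar had turned with the gripper, and the cap lifted off with only about 1 N of pull.
- **Placing:** I set it down at about 6 N, at the height expected for the dish floor, then released it and backed away.
- **Last checks:** The pictures show the cap flat, open side down and inside the rim. The jar, board and screwdriver are where they were.
- **Disagreement:** The two views put the cap centre about 9 mm apart, at (0.539, -0.297) and (0.543, -0.289), because the measured blue area includes the cap's side. Both are within about 8 mm of the dish centre, against the 30 mm allowed. I judged the tilt by eye and did not measure it.

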